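Clear the toffee portioner and set its feed to three clicks

TASK

Push all four loose toffee bits off the portioner's plate into its catch tray with the scraper block (do not touch the bits with the fingers), leaving the feed lever at home meanwhile, and stand the scraper back upright on the counter, released. Then swing the feed lever from home towards the tray by exactly three clicks, never as far as a fourth, and finish holding it there with the fingers: it springs back if let go. Leave the other things on the counter where they are.

Things in the scene. Friction and masses are not known exactly. Their poses are not given: they have to be found in the camera images.
- slicer: Toffee portioner, white and steel, fixed to the counter, 450 mm long (y), 120 to 150 wide (x). Origin on the counter, +y from gearbox to catch tray. Its level steel plate, 40 mm above the counter, spans y -150 to +50 mm, 100 mm wide between side rails 12 mm high (inner faces x -50, +50). At the -y end a round gearbox (radius 58, 62 high, centre x -20, y -215 mm) carries the feed lever.
- plate_edge (a point): Middle of the plate's open end (portioner y +50 mm), level with the plate's top, 40 mm above the counter. No rail here: what is pushed over it drops into the tray. Axes as the portioner's.
- tray_mid (a point): Centre of the floor of the built-in catch tray, which begins right below the plate's open end: 120 mm along y, 150 mm along x, floor 3 mm and walls 24 mm above the counter.
- lever_axis (a point): Point on the vertical axis of the feed lever, 105 mm above the counter. A toothed wheel and sprung pawl on this axis give the clicks.
- lever_knob (a point): Point on the axis of the lever's knob, 110 mm above the counter; the knob is an upright black cylinder, 22 mm in diameter, from 86 to 131 mm above the counter, 110 mm from the lever axis. Its x axis points outwards along the lever.
- lever_handle: Feed lever: flat steel bar, 18 mm wide, 6 mm thick, underside 80 mm above the counter, knob near its end. Origin on the lever axis; x points along the bar to the knob. A spring drives it home and wins over the clicks, so it runs back when let go. At the knob the push swings between about 5 N, some 0.09 rad before each tooth, and 2 to 3 N, as far after it.
- feed_lever (a joint): Lever angle, rad: 0 at home, growing counter-clockwise from above (knob towards the tray end), at most 1.2; at 0 the bar points 0.5 rad clockwise from the portioner's +x. One click each 0.24 rad: the teeth pass at 0.12, 0.36, 0.60, 0.84, 1.08, so after click n the notch's middle is at n x 0.24.
- pusher (a joint): Travel of the pusher, m, towards the tray: 0.0417 per rad of the lever (10 mm a click). An upright white plate, 92 mm wide, 12 mm thick, top 76 mm above the counter, across the plate at its gearbox end; front face at portioner y -135 mm when home.
- scraper: Scraper block, about 160 g: base 80 mm (its x) by 50 mm (its y), 18 mm high, steel-edged, with an upright wooden grip rib 60 mm along x, 20 mm thick along y, up to 68 mm above the underside. Origin at the centre of the underside. Starts standing on the counter beyond the portioner. For wiping its 80 mm side goes across the plate.
- bit0: A loose broken bit of hard toffee, brown, about 22 x 20 x 14 mm, 11 g, lying on the plate; origin at the middle of its underside.
- bit1: A loose broken bit of hard toffee, brown, about 22 x 20 x 14 mm, 11 g, lying on the plate; origin at the middle of its underside.
- bit2: A loose broken bit of hard toffee, brown, about 22 x 20 x 14 mm, 11 g, lying on the plate; origin at the middle of its underside.
- bit3: A loose broken bit of hard toffee, brown, about 22 x 20 x 14 mm, 11 g, lying on the plate; origin at the middle of its underside.
- mug: Bystander, to be left alone: white mug, 76 mm across, 85 mm high, handle at +y. Origin at the centre of its underside.
- jar: Bystander, to be left alone: lidded glass jar, 56 mm across, 85 mm high. Origin at the centre of its underside.
- bowl: Bystander, to be left alone: white bowl, 110 mm across, 50 mm high. Origin at the centre of its underside.
- shaker: Bystander, to be left alone: steel shaker, 42 mm across, 74 mm high. Origin at the centre of its underside.
- tumbler: Bystander, to be left alone: clear tumbler, 68 mm across, 95 mm high. Origin at the centre of its underside.
- spoon: Bystander, to be left alone: spoon lying on the counter.
Not all that is in view belongs to the job. What is shaped like the scraper but yellow is not meant.

How it is judged:
By the outcome, as a careful person would: the job done as asked, in the order asked, and still so for the second after the job is handed in, while the arm keeps its last pose, push and grip.
It also fails if it takes over 67 s, if anything falls off the work surface, if the arm or the gripper's body presses on something with over 40 N, if the wrist force passes 120 N, or if a joint passes its speed limit or range.

ROBOT

A 7-joint arm with a two-finger parallel gripper is mounted at the origin on the work surface. World frame = base frame: x ahead of the robot, y to its left, z up, the work surface at z = 0. Lengths are in m, angles in rad, forces in N, time in s.
With the tool pointing down it reaches from about 0.4 to 0.85 m from the base axis. Payload 4.4 kg.
Tool frame: the origin (TCP) lies at the very end of the fingers, on their centre line; the grasp point (between the pads) lies 19 mm behind it; y points along the fingers, x is the direction in which the jaws open and shut, and the axes are right-handed (so a half turn about y gives the same grasp; the last joint's range is limited). The gripper opens to 94 mm and grips with 3 to 60 N. Pads are 16 mm wide; open, the fingers measure 119 mm over their backs; the gripper's body (75 mm by 177 mm) begins 78 mm behind the grasp point.
Start: joints at [1.079, 0.628, 0.038, 1.517, -0.027, 0.996, -0.02], TCP at [0.269, -0.592, 0.205] pointing down, gripper open.
Joint ranges: [-3.06, 3.06], [-0.37, 2.12], [-1.25, 1.32], [0.18, 2.47], [-1.1, 4.24], [0.23, 1.98], [-2.94, 2.94]. Speed limits (rad/s): [2.57, 2.57, 3.14, 3.14, 3.14, 3.14, 3.14].

INTERFACE

Orientations are given as a unit quaternion [x, y, z, w].
In Python, from bench import bot, cams gives the robot as it stands.
- The arm moves only by the tool carry_out, never from a script. Its argument "plan" is a list of rows, each a list of 3 entries, a list of its own where there are three numbers: the gripper command: -1 is shut, 1 is fully open, values between are in proportion, then the shift along the tool's x, y, z in mm, then the turn, a rotation vector about the tool's x, y, z in degrees. In form: [[gripper, [tx, ty, tz], [ax, ay, az]], ...]. A call has 1 to 12 rows; each row is the pose to reach, as a shift and turn from the pose commanded when the call began, along the tool's axes at that moment; what a row does not reach only later rows make up. A row lasts 1/12 s, in which the tool goes at most 41.7 mm and 7.16 degrees, less where a joint would pass 70% of its speed; a pose out of reach is approached as far as the arm can. A call with a gripper value outside its range is refused whole. The fingers move at their own pace and stop on an object; the grip force is fixed at half the most. Time passes only in rows, so rows that repeat a pose let the fingers close. It gives the time, the measured TCP pose, the force and the opening at its end, in the units of the state.
- bot.sense(): the state, without advancing time (a new reading comes with each control period).
- cams.camera(name): name is "scene" or "top"; returns the picture (384x512x3 uint8, red, green, blue); there is no depth.
- cams.camera_info(name): a dict with "vertical_fov" (degrees; the focal length in pixels is half the picture's height over the tangent of half this angle, whatever the lens; pixels are square), "cx", "cy" (the principal point, pixels), "R" (3x3) and "t" (3): a world point X has camera coordinates R X + t. Camera axes: x right, y down, z forward; pixel columns grow to the right and rows downward; lengths in m; the calibration is good to about 2 mm. A picture is of the moment at which its call begins. camera_info takes no time and is no camera call.
- bot.job_done(): hands the job in, once; it reports no verdict.
The state is a dict: "time_s": time; "joint_positions": joint angles; "dq": joint speeds; "effort": joint torques, N m; "ee_pos": TCP position; "tool_rot": TCP orientation; "ft_force": force on the tool from outside, world axes, zero at the start; "wrist_torque": the same for the moment, N m; "opening": finger opening in m.
Only numpy, scipy, OpenCV 4.12 (cv2) and the standard library are available. Lean on these libraries where they do the work, as an engineer would, in place of code of your own. Each camera call takes 0.05 s, during which the arm holds its last target. There are 200 camera calls.

## Working session

There is one attempt and no reset: what is moved stays moved. The work goes in short steps, Python scripts to look and compute and a tool call to move; the robot and the scene stay as the last step left them, time stands still between calls to the robot, and variables do not carry over. Pictures are saved under pics/ and viewed, about 8 in all and at most 12, crops included, and the job is handed in when it is done.

Besides the shell and the picture viewer there is one more tool, called after ">>>" as a command line: name --argument value ..., lists and objects as JSON in quotes. carry_out: Moves the arm, as the interface text tells. Its arguments: {"type":"object","properties":{"plan":{"type":"array","items":{"type":"array"}}},"required":["plan"]}

```bash
mkdir -p pics; ls
cat > h.py <<'E'
from bench import bot,cams
import numpy as np,cv2
from scipy.spatial.transform import Rotation as Rn
def snap(n,f):
    im=cams.camera(n); cv2.imwrite('pics/'+f,im[:,:,::-1]); return im
def ray(n,u,v,z):
    c=cams.camera_info(n);f=192/np.tan(np.radians(c['vertical_fov'])/2)
    R=np.array(c['R']);t=np.array(c['t']);o=-R.T@t
    d=R.T@np.array([(u-c['cx'])/f,(v-c['cy'])/f,1]);return (o+d*(z-o[2])/d[2])
def proj(n,X):
    c=cams.camera_info(n);f=192/np.tan(np.radians(c['vertical_fov'])/2)
    p=np.array(c['R'])@np.array(X)+np.array(c['t']);return np.array([c['cx']+f*p[0]/p[2],c['cy']+f*p[1]/p[2]])
E
python3 - <<'E'
from h import *
a=snap('scene','s0.png');b=snap('top','t0.png')
cv2.imwrite('pics/t0b.png',cv2.resize(b[:,:,::-1],(800,600),interpolation=cv2.INTER_CUBIC))
cv2.imwrite('pics/s0b.png',cv2.resize(a[:,:,::-1],(800,600),interpolation=cv2.INTER_CUBIC))
s=bot.sense();print(s);print(Rn.from_quat(s['tool_rot']).as_matrix().round(3))
for n in('scene','top'):print(cams.camera_info(n))
E
```

```text
pics
{'time_s': 0.1, 'joint_positions': array([ 1.07921765,  0.62920125,  0.03846617,  1.51823701, -0.02700446,
        0.99629373, -0.01997457]), 'dq': array([-7.40060133e-04, -1.46692438e-03,  4.60935316e-06, -2.41185103e-03,
       -4.25796884e-05,  2.07507400e-03,  3.20150958e-04]), 'effort': array([ 3.64114960e-03, -5.50792372e+01,  1.14789460e+00, -1.87117320e+01,
       -5.20786189e-02,  1.91889441e-02,  3.35530490e-05]), 'ee_pos': array([ 0.26824942, -0.59143254,  0.20469032]), 'tool_rot': array([-0.59405168,  0.38355354, -0.38258204,  0.59465979]), 'ft_force': array([ 0.44297968,  1.04139649, -0.94124598]), 'wrist_torque': array([0.00036873, 0.01719241, 0.00887996]), 'opening': 0.09404854546864257}
[[ 0.413 -0.001  0.911]
 [-0.911  0.001  0.413]
 [-0.002 -1.    -0.   ]]
{'vertical_fov': 46.327775865675534, 'cx': 250.78750444012513, 'cy': 190.64896536238945, 'R': array([[-0.57294693,  0.81959053,  0.00178161],
       [ 0.4735223 ,  0.33279549, -0.81548991],
       [-0.66896072, -0.46638881, -0.57876854]]), 't': array([ 0.27308843, -0.17547073,  1.61952725])}
{'vertical_fov': 47.22953850538336, 'cx': 259.46366298397083, 'cy': 196.58856980585585, 'R': array([[ 2.97966911e-03, -9.99995492e-01,  3.71731917e-04],
       [-9.84438581e-01, -2.99862931e-03, -1.75703411e-01],
       [ 1.75703734e-01,  1.57590787e-04, -9.84443078e-01]]), 't': array([0.05115459, 0.54894065, 1.39476364])}
```

View pics/t0b.png

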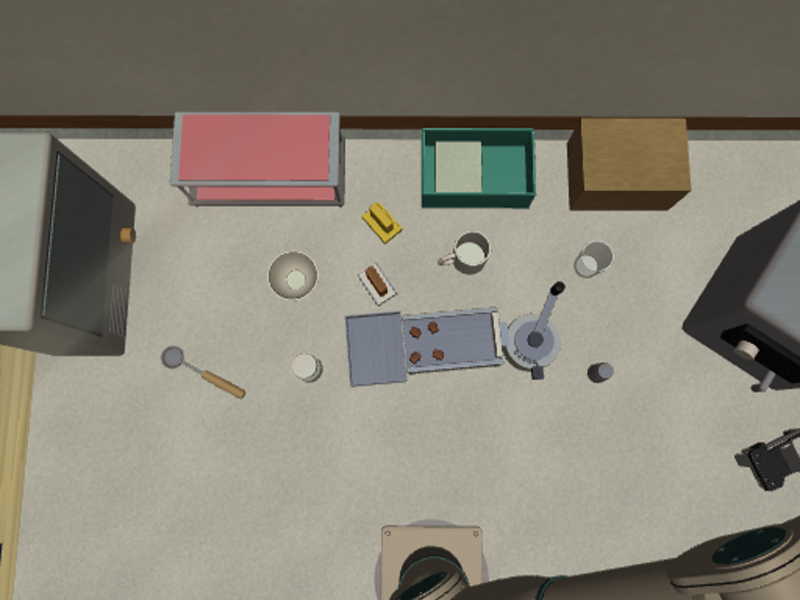

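View pics/s0b.png

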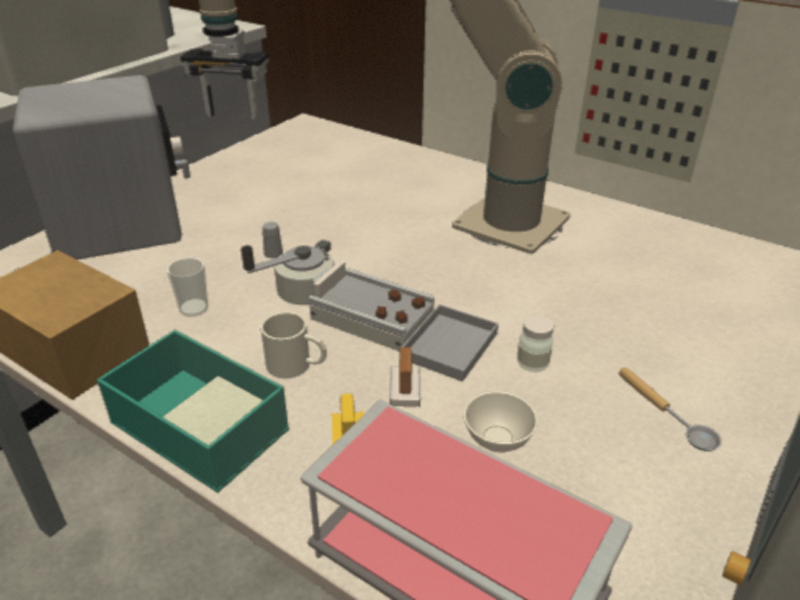

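The top view (800x600) shows the tray at (377,349), the plate at (452,340), the gearbox at (535,340) and the knob at (558,288). The bits are at about (415,332), (433,327), (414,357) and (438,354). Two things could be the scraper: the wood-and-white block at (377,283) and the yellow one at (382,222). I choose the white one with the wooden rib and will check it in a crop.

```bash
python3 - <<'E'
import cv2
im=cv2.imread('pics/t0.png')
# crop cols 215..375 rows 165..255
c=im[160:265,215:375]; cv2.imwrite('pics/c0.png',cv2.resize(c,(800,525),interpolation=cv2.INTER_CUBIC))
E
python3 - <<'E'
import cv2,numpy as np
from h import *
im=cv2.imread('pics/t0.png');hsv=cv2.cvtColor(im,cv2.COLOR_BGR2HSV)
m=((hsv[...,0]<16)&(hsv[...,1]>110)&(hsv[...,2]<190)).astype(np.uint8)
n,l,st,ce=cv2.connectedComponentsWithStats(m)
for i in range(1,n):
    x,y,w,h,a=st[i]
    if a>8 and 200<x<400 and 150<y<260:
        pts=np.argwhere(l==i)[:,::-1].astype(np.float32)
        print(st[i],ce[i].round(1),cv2.minAreaRect(pts),ray('top',*ce[i],.052).round(4),ray('top',*ce[i],.06).round(4))
E
```

```text
[234 171  14  18 120] [240.5 179.4] ((240.49996948242188, 179.49996948242188), (19.137157440185547, 6.37905216217041), 56.30992889404297) [0.6056 0.1156 0.052 ] [0.6039 0.1152 0.06  ]
[274 206   6   7  29] [276.8 209.2] ((276.75, 209.25), (5.656853675842285, 4.949747085571289), 45.0) [ 0.5065 -0.0038  0.052 ] [ 0.5053 -0.0035  0.06  ]
[262 209   7   7  29] [265.2 212.3] ((265.25, 212.25001525878906), (6.363960266113281, 4.242640495300293), 45.0) [0.4962 0.0338 0.052 ] [0.4951 0.0339 0.06  ]
[262 225   7   8  30] [265.3 228.5] ((265.30767822265625, 228.53843688964844), (4.437601566314697, 6.1017022132873535), 33.690067291259766) [0.4432 0.0337 0.052 ] [0.4424 0.0338 0.06  ]
[277 224   7   6  30] [280.  226.5] ((279.9000244140625, 226.70001220703125), (5.81377649307251, 4.919349670410156), 26.56505012512207) [ 0.4498 -0.0141  0.052 ] [ 0.449  -0.0137  0.06  ]
```

View pics/c0.png

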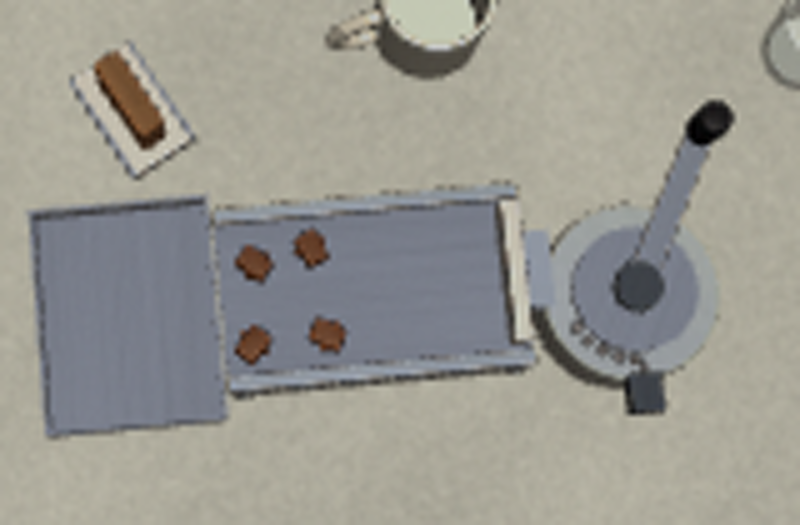

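The crop confirms the scraper: wooden rib on a white base, rib ends at about (112,60) and (152,138). The bits are in the half of the plate nearest the tray.

Run:
```python
from h import *
P=lambda x,y,z: ray('top',215+(x-2)/5,160+(y-2)/5,z)   # crop px centre
print('tray',[P(*p,.024).round(4)[:2] for p in((30,212),(205,197),(227,420),(48,437))])
print('rails far',P(218,217,.052).round(4),P(515,192,.052).round(4))
print('rails near',P(232,384,.052).round(4),P(535,358,.052).round(4))
print('plate edge ends',P(217,222,.04).round(4),P(231,378,.04).round(4))
print('pusher top',[P(*p,.076).round(4)[:2] for p in((499,203),(519,200),(531,336),(515,341))])
k=P(717,116,.131);a=P(640,285,.11);print('knob',k.round(4),'axis',a.round(4),np.hypot(*(k-a)[:2]))
print('rib',P(108,57,.068).round(4),P(155,132,.068).round(4))
print('base',[P(*p,.018).round(4)[:2] for p in((70,78),(127,42),(196,137),(138,178))])
t=np.mean([P(*p,.024)[:2] for p in((30,212),(205,197),(227,420),(48,437))],0);print('traymid',t)
```

```text
tray [array([0.5344, 0.1824]), array([0.545 , 0.0657]), array([0.3965, 0.0506]), array([0.3851, 0.1678])]
rails far [0.5269 0.0569 0.052 ] [ 0.5441 -0.1377  0.052 ]
rails near [0.4177 0.0475 0.052 ] [ 0.4351 -0.1484  0.052 ]
plate edge ends [0.5255 0.0576 0.04  ] [0.4226 0.0481 0.04  ]
pusher top [array([ 0.5326, -0.1241]), array([ 0.5346, -0.137 ]), array([ 0.4468, -0.1428]), array([ 0.4435, -0.1325])]
knob [ 0.5786 -0.2539  0.131 ] axis [ 0.4752 -0.2067  0.11  ] 0.11366450051143015
rib [0.6302 0.1293 0.068 ] [0.5802 0.098  0.068 ]
base [array([0.6275, 0.1576]), array([0.6527, 0.1192]), array([0.587, 0.072]), array([0.5588, 0.1108])]
traymid [0.46523736 0.11663301]
```

```bash
cat >> h.py <<'E'
def rel(pts,cmd=None):
    """pts: (x,y,z,yawdeg of tool x) -> shift mm, turn deg in the tool's axes now"""
    s=bot.sense();p=np.array(cmd[:3]) if cmd is not None else s['ee_pos'];R=Rn.from_quat(s['tool_rot'])
    print('t',s['time_s'],'pos',s['ee_pos'].round(4),'yaw',round(np.degrees(np.arctan2(*R.as_matrix()[[1,0],0])),1),'ax',R.as_matrix()[2].round(3),'op',round(s['opening'],4),'F',s['ft_force'].round(1))
    for x,y,z,a in pts:
        c,q=np.cos(np.radians(a)),np.sin(np.radians(a))
        G=Rn.from_matrix(np.array([[c,0,-q],[q,0,c],[0,-1,0]]))
        print((R.inv().apply(np.array([x,y,z])-p)*1000).round(1),np.degrees((R.inv()*G).as_rotvec()).round(1))
E
python3 - <<'E'
from h import *
rel([(.29,-.40,.26,-60),(.50,-.08,.26,-56),(.606,.114,.20,-56),(.606,.114,.12,-56)])
P=lambda x,y,z: ray('top',x/1.5625,y/1.5625,z).round(3)
print(P(685,328,0.),P(752,390,.1),P(596,258,.05),P(470,253,.05))
E
```

```text
t 0.1 pos [ 0.2682 -0.5914  0.2047] yaw -65.6 ax [-0.002 -1.    -0.   ] op 0.094 F [ 0.4  1.  -0.9]
[-165.4  -55.    98.9] [-0.  -5.6 -0.1]
[-370.1  -54.7  422.3] [-0.  -9.6 -0.1]
[-502.9    5.5  599. ] [-0.  -9.6 -0.1]
[-502.8   85.5  599. ] [-0.  -9.6 -0.1]
[ 0.514 -0.552  0.   ] [ 0.375 -0.636  0.1  ] [ 0.656 -0.353  0.05 ] [ 0.666 -0.085  0.05 ]
```

>>> carry_out --plan '[[1,[-20,-55,10],[0,0,0]],[1,[-60,-55,35],[0,-3,0]],[1,[-90,-55,55],[0,-5,0]],[1,[-120,-55,75],[0,-6,0]],[1,[-165,-55,99],[0,-6,0]],[1,[-165,-55,99],[0,-6,0]],[1,[-185,-55,132],[0,-7,0]],[1,[-205,-55,165],[0,-8,0]],[1,[-226,-55,197],[0,-9,0]],[1,[-247,-55,229],[0,-9.6,0]],[1,[-268,-55,262],[0,-9.6,0]],[1,[-288,-55,294],[0,-9.6,0]]]'

```text
time_s: 1.1
ee_pos: [0.418, -0.2068, 0.2604]
tool_rot: [0.624, -0.332, 0.332, -0.624]
ft_force: [0.1, -1.0, 0.5]
opening: 0.0938
```

Run:
```python
from h import *
rel([(.606,.114,.20,-56),(.606,.114,.11,-56)])
```

```text
t 1.1 pos [ 0.418  -0.2068  0.2604] yaw -56.0 ax [ 0. -1. -0.] op 0.0938 F [ 0.1 -1.   0.5]
[-161.    60.4  335.2] [ 0. -0.  0.]
[-161.   150.4  335.2] [ 0. -0.  0.]
```

>>> carry_out --plan '[[1,[-18,6,37],[0,0,0]],[1,[-36,12,74],[0,0,0]],[1,[-54,18,111],[0,0,0]],[1,[-72,24,148],[0,0,0]],[1,[-90,32,185],[0,0,0]],[1,[-107,40,222],[0,0,0]],[1,[-125,48,259],[0,0,0]],[1,[-143,55,296],[0,0,0]],[1,[-161,60,335],[0,0,0]],[1,[-161,90,335],[0,0,0]],[1,[-161,125,335],[0,0,0]],[1,[-161,125,335],[0,0,0]]]'

```text
time_s: 2.1
ee_pos: [0.6005, 0.1119, 0.1289]
tool_rot: [0.627, -0.335, 0.328, -0.622]
ft_force: [-1.2, -2.0, -0.3]
opening: 0.0942
```

Run:
```python
from h import *
rel([(.606,.114,.11,-56),(.606,.114,.032,-56)])
a=snap('scene','s1.png');b=snap('top','t1.png')
sc=cv2.resize(a[180:280,210:330],(480,400),interpolation=cv2.INTER_CUBIC)
tp=cv2.resize(b[120:240,190:290],(320,400),interpolation=cv2.INTER_CUBIC)
cv2.imwrite('pics/c1.png',np.hstack([sc,tp])[:,:,::-1])
```

```text
t 2.1 pos [0.6005 0.1119 0.1289] yaw -55.9 ax [-0.004 -1.    -0.011] op 0.0942 F [-1.2 -2.  -0.3]
[ 1.4 18.9  5.9] [ 0.7  0.1 -0.2]
[ 1.7 96.9  6.8] [ 0.7  0.1 -0.2]
```

View pics/c1.png

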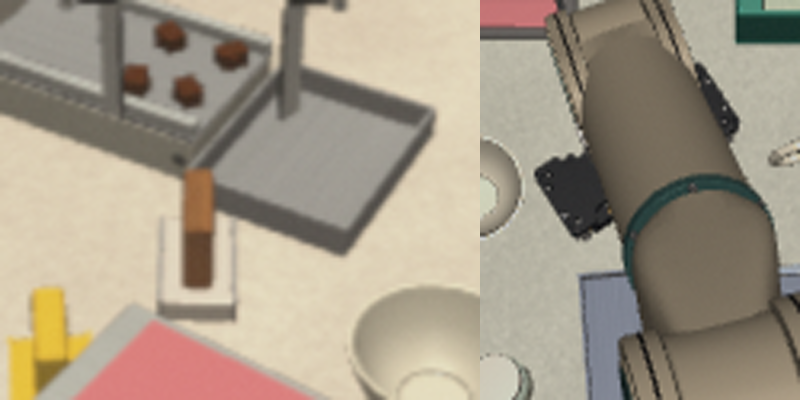

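The fingers straddle the rib and the yellow block is clear. In the scene crop the rib's top face is centred at about (199,202). I'll use it to cross-check the position.

Run:
```python
from h import *
P=lambda x,y,z: ray('scene',210+(x-1.5)/4,180+(y-1.5)/4,z).round(4)
print(P(199,202,.068),P(199.5,172,.068),P(199,232,.068))
print('base',[P(*p,.018) for p in((160,303),(237,305))])
rel([(.606,.114,.11,-56),(.606,.114,.032,-56)])
```

```text
[0.6108 0.1197 0.068 ] [0.5864 0.1036 0.068 ] [0.6341 0.1354 0.068 ]
base [array([0.6555, 0.1215, 0.018 ]), array([0.6295, 0.1616, 0.018 ])]
t 2.2 pos [0.6042 0.1117 0.1345] yaw -56.0 ax [-0.001 -1.    -0.003] op 0.0941 F [ 0.5  0.6 -0.2]
[-0.9 24.5  2.9] [ 0.2 -0.  -0. ]
[ -0.8 102.5   3.1] [ 0.2 -0.  -0. ]
```

>>> carry_out --plan '[[1,[-1,35,3],[0,0,0]],[1,[-1,70,3],[0,0,0]],[1,[-1,95,3],[0,0,0]],[1,[-1,103,3],[0,0,0]],[1,[-1,103,3],[0,0,0]],[-1,[-1,103,3],[0,0,0]],[-1,[-1,103,3],[0,0,0]],[-1,[-1,103,3],[0,0,0]],[-1,[-1,103,3],[0,0,0]],[-1,[-1,103,3],[0,0,0]],[-1,[-1,103,3],[0,0,0]]]'

```text
time_s: 3.12
ee_pos: [0.6073, 0.1151, 0.0332]
tool_rot: [-0.624, 0.332, -0.332, 0.625]
ft_force: [1.3, -0.1, -0.1]
opening: 0.0572
```

Run:
```python
from h import *
# portioner frame
yw=.090;O=np.array([.4747,.0065]);ex=np.array([np.cos(yw),np.sin(yw)]);ey=np.array([-np.sin(yw),np.cos(yw)])
W=lambda x,y:O+x*ex+y*ey
a=-56.3-33.7+np.degrees(yw)
rel([(.608,.117,.032,-56.3),(.608,.117,.15,-56.3),(*W(0,-.07),.15,a),(*W(0,-.07),.074,a)])
```

```text
t 3.1167 pos [0.6073 0.1151 0.0332] yaw -56.0 ax [ 0.    -1.     0.001] op 0.0572 F [ 1.3 -0.1 -0.1]
[-1.2  1.2  1.6] [-0.1  0.3  0. ]
[  -1.1 -116.8    1.7] [-0.1  0.3  0. ]
[  77.3 -117.  -204.4] [-0.1 28.8  0. ]
[  77.2  -41.  -204.4] [-0.1 28.8  0. ]
```

Still closing, so I wait.

>>> carry_out --plan '[[-1,[0,0,0],[0,0,0]],[-1,[0,0,0],[0,0,0]],[-1,[0,0,0],[0,0,0]],[-1,[0,0,0],[0,0,0]],[-1,[0,0,0],[0,0,0]],[-1,[0,0,0],[0,0,0]],[-1,[0,0,0],[0,0,0]],[-1,[0,0,0],[0,0,0]]]'

```text
time_s: 3.78
ee_pos: [0.6069, 0.1151, 0.0324]
tool_rot: [0.624, -0.332, 0.332, -0.624]
ft_force: [0.2, -0.7, -0.1]
opening: 0.0196
```

>>> carry_out --plan '[[-1,[0,-20,0],[0,0,0]],[-1,[0,-50,0],[0,0,0]],[-1,[0,-85,0],[0,0,0]],[-1,[0,-117,0],[0,0,0]],[-1,[11,-117,-30],[0,4,0]],[-1,[22,-117,-60],[0,9,0]],[-1,[33,-117,-90],[0,14,0]],[-1,[45,-117,-120],[0,19,0]],[-1,[58,-117,-150],[0,24,0]],[-1,[70,-117,-182],[0,29,0]],[-1,[78,-117,-204],[0,29,0]],[-1,[78,-117,-204],[0,29,0]]]'

```text
time_s: 4.78
ee_pos: [0.4771, -0.0688, 0.1493]
tool_rot: [0.521, -0.48, 0.479, -0.518]
ft_force: [-0.1, 0.1, -1.9]
opening: 0.0199
```

>>> carry_out --plan '[[-1,[0,0,0],[0,0,0]],[-1,[0,0,0],[0,0,0]],[-1,[0,0,0],[0,0,0]]]'

```text
time_s: 5.03
ee_pos: [0.4824, -0.0623, 0.1495]
tool_rot: [-0.521, 0.477, -0.477, 0.522]
ft_force: [-0.1, -0.2, -2.4]
opening: 0.0195
```

Run:
```python
from h import *
a=snap('scene','s2.png');b=snap('top','t2.png')
sc=cv2.resize(a[140:260,180:330],(500,400),interpolation=cv2.INTER_CUBIC)
tp=cv2.resize(b[170:260,205:275+2],(300,400),interpolation=cv2.INTER_CUBIC)
cv2.imwrite('pics/c2.png',np.hstack([sc,tp])[:,:,::-1])
yw=.090;O=np.array([.4747,.0065]);ex=np.array([np.cos(yw),np.sin(yw)]);ey=np.array([-np.sin(yw),np.cos(yw)])
W=lambda x,y:O+x*ex+y*ey
a=-84.8
rel([(*W(0,-.07),.15,a),(*W(0,-.07),.074,a),(*W(0,.042),.074,a)])
```

```text
t 5.1333 pos [ 0.4822 -0.0625  0.1494] yaw -84.9 ax [-0.    -1.     0.001] op 0.0201 F [ 0.3  0.5 -1.6]
[ 0.6 -0.6 -1.2] [-0.  -0.1 -0. ]
[ 0.7 75.4 -1.3] [-0.  -0.1 -0. ]
[-111.3   75.5   -1.3] [-0.  -0.1 -0. ]
```

View pics/c2.png

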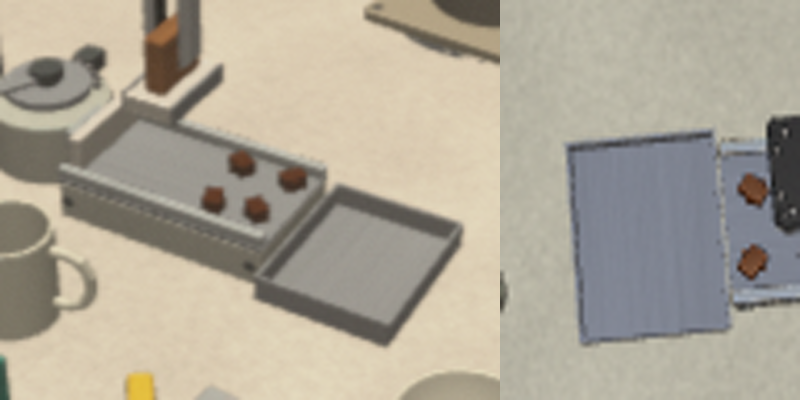

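The scraper is held level. In the scene crop its base's front edge runs from (172,110) to (222,66). I'll check its lateral position against the rails.

Run:
```python
from h import *
P=lambda x,y,z: ray('scene',180+(x-1.2)/3.333,140+(y-1.2)/3.333,z)
yw=.090;O=np.array([.4747,.0065]);ex=np.array([np.cos(yw),np.sin(yw)]);ey=np.array([-np.sin(yw),np.cos(yw)])
L=lambda p:(((p[:2]-O)@ex*1000).round(1),((p[:2]-O)@ey*1000).round(1))
print('front edge',L(P(172,109,.135)),L(P(222,66,.135)),'back',L(P(125,97,.135)))
print('rail far end top',L(P(265,235,.052)),L(P(62,168,.052)),'near end',L(P(326,172,.052)))
print('tray',[L(P(*p,.024)) for p in((257,287),(388,334),(461,230),(340,187))])
print('tcp',L(bot.sense()['ee_pos']))
```

```text
front edge (np.float64(43.6), np.float64(-43.3)) (np.float64(-34.0), np.float64(-41.9)) back (np.float64(47.5), np.float64(-86.1))
rail far end top (np.float64(57.1), np.float64(51.1)) (np.float64(62.1), np.float64(-145.2)) near end (np.float64(-45.7), np.float64(53.9))
tray [(np.float64(88.0), np.float64(61.2)), (np.float64(86.8), np.float64(176.2)), (np.float64(-63.0), np.float64(173.7)), (np.float64(-67.2), np.float64(57.8))]
tcp (np.float64(1.2), np.float64(-69.4))
```

>>> carry_out --plan '[[-1,[0,25,0],[0,0,0]],[-1,[0,45,0],[0,0,0]],[-1,[0,60,0],[0,0,0]],[-1,[0,68,0],[0,0,0]],[-1,[0,72,0],[0,0,0]],[-1,[0,74,0],[0,0,0]],[-1,[0,74,0],[0,0,0]],[-1,[0,74,0],[0,0,0]]]'

```text
time_s: 5.8
ee_pos: [0.4821, -0.0636, 0.0761]
tool_rot: [-0.521, 0.477, -0.478, 0.522]
ft_force: [0.7, 0.0, -1.3]
opening: 0.0198
```

Run:
```python
from h import *
yw=.090;O=np.array([.4747,.0065]);ex=np.array([np.cos(yw),np.sin(yw)]);ey=np.array([-np.sin(yw),np.cos(yw)])
W=lambda x,y:O+x*ex+y*ey
rel([(*W(0.001,.042),.074,-84.8)])
```

```text
t 5.8 pos [ 0.4821 -0.0636  0.0761] yaw -85.0 ax [ 0.    -1.     0.001] op 0.0198 F [ 0.7  0.  -1.3]
[-112.5    2.1   -0.4] [-0.1 -0.2  0. ]
```

>>> carry_out --plan '[[-1,[0,2,0],[0,0,0]],[-1,[-6,2,0],[0,0,0]],[-1,[-12,2,0],[0,0,0]],[-1,[-18,2,0],[0,0,0]],[-1,[-24,2,0],[0,0,0]],[-1,[-30,2,0],[0,0,0]],[-1,[-36,2,0],[0,0,0]],[-1,[-42,2,0],[0,0,0]],[-1,[-48,2,0],[0,0,0]],[-1,[-54,2,0],[0,0,0]],[-1,[-60,2,0],[0,0,0]],[-1,[-60,2,0],[0,0,0]]]'

```text
time_s: 6.8
ee_pos: [0.4761, -0.0022, 0.0735]
tool_rot: [-0.522, 0.477, -0.477, 0.522]
ft_force: [-0.7, 0.8, -1.3]
opening: 0.0198
```

>>> carry_out --plan '[[-1,[-6,0,0],[0,0,0]],[-1,[-12,0,0],[0,0,0]],[-1,[-18,0,0],[0,0,0]],[-1,[-24,0,0],[0,0,0]],[-1,[-30,0,0],[0,0,0]],[-1,[-36,0,0],[0,0,0]],[-1,[-42,0,0],[0,0,0]],[-1,[-48,0,0],[0,0,0]],[-1,[-54,0,0],[0,0,0]],[-1,[-54,0,0],[0,0,0]]]'

```text
time_s: 7.63
ee_pos: [0.4714, 0.0516, 0.0735]
tool_rot: [-0.522, 0.477, -0.477, 0.522]
ft_force: [-0.2, 0.4, -2.4]
opening: 0.0198
```

Run:
```python
from h import *
a=snap('scene','s3.png')
sc=cv2.resize(a[140:260,180:330],(750,600),interpolation=cv2.INTER_CUBIC)
cv2.imwrite('pics/c3.png',sc[:,:,::-1])
rel([])
```

```text
t 7.6833 pos [0.4714 0.0507 0.0735] yaw -84.9 ax [-0. -1. -0.] op 0.0199 F [-0.1 -0.4 -2. ]
```

View pics/c3.png

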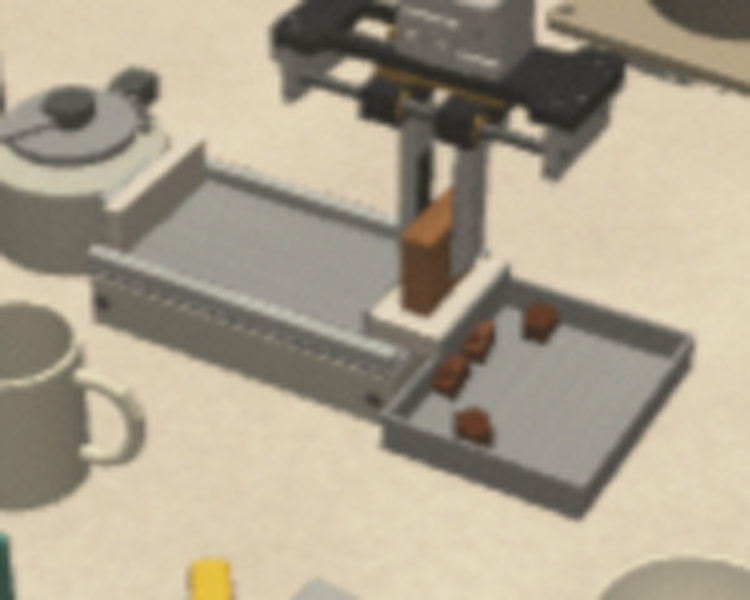

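The plate is empty. All four bits are in the tray, two of them tilted at its near wall, at about (450,375) and (480,340). I lift and carry the scraper back to where it stood.

>>> carry_out --plan '[[-1,[0,-15,0],[0,0,0]],[-1,[0,-40,0],[0,0,0]],[-1,[0,-65,0],[0,0,0]],[-1,[0,-75,0],[0,0,0]],[-1,[0,-75,0],[0,0,0]]]'

```text
time_s: 8.1
ee_pos: [0.4734, 0.0497, 0.1508]
tool_rot: [-0.52, 0.477, -0.479, 0.522]
ft_force: [1.0, -0.1, -1.7]
opening: 0.0198
```

Run:
```python
from h import *
a=snap('scene','s4.png')
sc=cv2.resize(a[140:260,180:330],(750,600),interpolation=cv2.INTER_CUBIC)
cv2.imwrite('pics/c4.png',sc[:,:,::-1])
rel([(.607,.116,.15,-56),(.607,.116,.033,-56)])
```

```text
t 8.15 pos [0.4723 0.0496 0.1494] yaw -85.0 ax [ 0.    -1.     0.003] op 0.0201 F [ 0.   0.8 -2.5]
[-54.5  -0.3 139.9] [ -0.1 -29.    0. ]
[-54.5 116.7 139.6] [ -0.1 -29.    0. ]
```

View pics/c4.png

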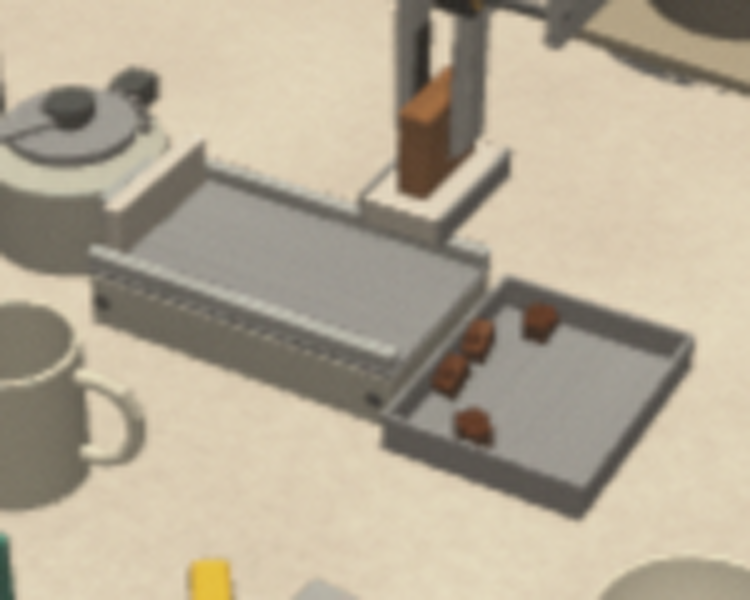

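The plate is clear and all four bits rest in the tray, at (475,425), (450,375), (480,340) and (540,322).

>>> carry_out --plan '[[-1,[-12,0,30],[0,-6,0]],[-1,[-24,0,60],[0,-12,0]],[-1,[-36,0,90],[0,-18,0]],[-1,[-48,0,120],[0,-24,0]],[-1,[-54.5,0,140],[0,-29,0]],[-1,[-54.5,20,140],[0,-29,0]],[-1,[-54.5,50,140],[0,-29,0]],[-1,[-54.5,80,140],[0,-29,0]],[-1,[-54.5,100,140],[0,-29,0]],[-1,[-54.5,110,140],[0,-29,0]],[-1,[-54.5,113,140],[0,-29,0]],[-1,[-54.5,113,140],[0,-29,0]]]'

```text
time_s: 9.15
ee_pos: [0.6057, 0.1161, 0.0345]
tool_rot: [0.625, -0.332, 0.332, -0.624]
ft_force: [0.7, -0.7, -2.1]
opening: 0.0198
```

>>> carry_out --plan '[[-1,[0,0,0],[0,0,0]],[-1,[0,1,0],[0,0,0]],[-1,[0,2,0],[0,0,0]],[-1,[0,3,0],[0,0,0]],[-1,[0,3,0],[0,0,0]]]'

```text
time_s: 9.57
ee_pos: [0.6065, 0.1164, 0.0329]
tool_rot: [-0.624, 0.332, -0.332, 0.625]
ft_force: [-0.5, -0.1, -1.5]
opening: 0.0198
```

>>> carry_out --plan '[[-1,[0,0.7,0],[0,0,0]],[-1,[0,1.4,0],[0,0,0]],[-1,[0,1.4,0],[0,0,0]],[-1,[0,1.4,0],[0,0,0]]]'

```text
time_s: 9.9
ee_pos: [0.6066, 0.1165, 0.0323]
tool_rot: [-0.624, 0.332, -0.332, 0.624]
ft_force: [-1.1, -1.0, 6.6]
opening: 0.0197
```

Contact is made (6.6 N upwards). I open slowly.

>>> carry_out --plan '[[-0.5,[0,-0.5,0],[0,0,0]],[-0.5,[0,-0.5,0],[0,0,0]],[-0.2,[0,-0.5,0],[0,0,0]],[0.2,[0,-0.5,0],[0,0,0]],[0.6,[0,-0.5,0],[0,0,0]],[0.6,[0,-0.5,0],[0,0,0]],[0.6,[0,-0.5,0],[0,0,0]],[0.6,[0,-0.5,0],[0,0,0]],[0.6,[0,-0.5,0],[0,0,0]],[0.6,[0,-0.5,0],[0,0,0]]]'

```text
time_s: 10.73
ee_pos: [0.6063, 0.1164, 0.0316]
tool_rot: [-0.624, 0.332, -0.332, 0.624]
ft_force: [-0.1, -0.9, -0.1]
opening: 0.0729
```

>>> carry_out --plan '[[0.6,[0,-20,0],[0,0,0]],[0.6,[0,-50,0],[0,0,0]],[0.6,[0,-90,0],[0,0,0]],[0.6,[0,-130,0],[0,0,0]],[0.6,[0,-170,0],[0,0,0]],[0.6,[0,-170,0],[0,0,0]]]'

```text
time_s: 11.23
ee_pos: [0.6114, 0.1177, 0.2101]
tool_rot: [-0.621, 0.328, -0.336, 0.628]
ft_force: [1.3, 0.6, 0.4]
opening: 0.0749
```

Run:
```python
from h import *
k=np.array([.5786,-.2539])
rel([(.52,-.10,.20,-85),(*k,.20,-100),(*k,.095,-100)])
```

```text
t 11.2333 pos [0.6114 0.1177 0.2101] yaw -56.0 ax [ 0.005 -1.     0.014] op 0.0749 F [1.3 0.6 0.4]
[ 129.4    8.  -197.5] [-0.9 29.   0.1]
[ 289.8    8.3 -235. ] [-0.9 44.  -0. ]
[ 289.2  113.3 -236.4] [-0.9 44.  -0. ]
```

>>> carry_out --plan '[[0.6,[28,0,-22],[0,4,0]],[0.6,[56,0,-44],[0,8,0]],[0.6,[84,0,-66],[0,12,0]],[0.6,[112,0,-88],[0,17,0]],[0.6,[140,0,-110],[0,22,0]],[0.6,[168,0,-132],[0,27,0]],[0.6,[196,0,-155],[0,32,0]],[0.6,[224,0,-178],[0,36,0]],[0.6,[252,0,-202],[0,40,0]],[0.6,[275,0,-218],[0,44,0]],[0.6,[291,0,-230],[0,44,0]],[0.6,[291,0,-230],[0,44,0]]]'

```text
time_s: 12.23
ee_pos: [0.5765, -0.2602, 0.2013]
tool_rot: [0.454, -0.542, 0.544, -0.451]
ft_force: [-0.3, -0.6, -0.5]
opening: 0.0748
```

>>> carry_out --plan '[[0.6,[0,15,0],[0,0,0]],[0.6,[0,30,0],[0,0,0]],[0.6,[0,30,0],[0,0,0]],[0.6,[0,30,0],[0,0,0]]]'

```text
time_s: 12.57
ee_pos: [0.5779, -0.252, 0.1709]
tool_rot: [-0.455, 0.542, -0.541, 0.455]
ft_force: [0.6, -0.2, 1.1]
opening: 0.0749
```

Run:
```python
from h import *
a=snap('scene','s5.png')
l=cv2.resize(a[100:250,120:270],(400,400),interpolation=cv2.INTER_CUBIC)
r=cv2.resize(a[180:300,200:320],(400,400),interpolation=cv2.INTER_CUBIC)
cv2.imwrite('pics/c5.png',np.hstack([l,r])[:,:,::-1])
rel([])
s0=cv2.imread('pics/s0.png');hsv=cv2.cvtColor(s0,cv2.COLOR_BGR2HSV);m=(s0.max(2)<45).astype(np.uint8)
n,lab,st,ce=cv2.connectedComponentsWithStats(m)
for i in range(1,n):
    if 140<st[i,0]<180 and 140<st[i,1]<190 and st[i,4]>15:
        x,y,w,h,ar=st[i];print(st[i],ce[i],ray('scene',*ce[i],.1085).round(4))
print('top',ray('top',215+(712-2)/5,160+(122-2)/5,.125))
```

```text
t 12.6167 pos [ 0.5786 -0.2525  0.1718] yaw -99.9 ax [-0. -1. -0.] op 0.075 F [ 0.2  0.5 -0.1]
top [ 0.5760512  -0.25199608  0.125     ]
```

View pics/c5.png

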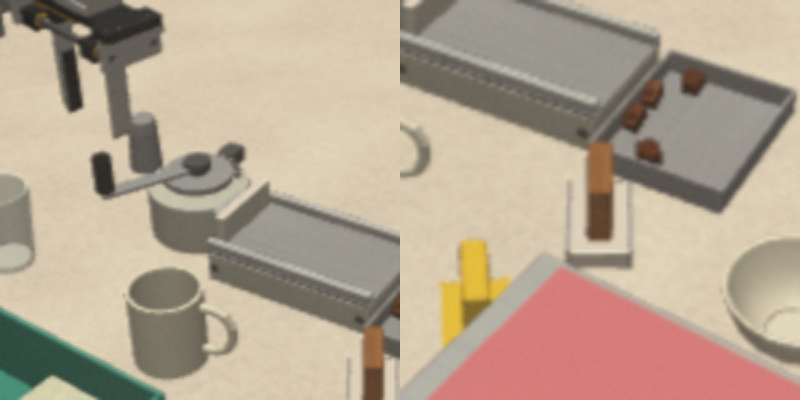

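The scraper stands upright at (600,200) in the right half, with its base flat. In the left half the knob at (102,174) is below and between the fingers at (68,107) and (120,133). I'll cross-check the knob with this view.

Run:
```python
from h import *
Q=lambda x,y:(120+(x-.8)/2.667,100+(y-.8)/2.667)
print(ray('scene',*Q(102,174),.1085).round(4),ray('scene',*Q(102,156),.131).round(4))
print('axis',ray('scene',*Q(197,162),.108).round(4))
print('tcp px crop',(proj('scene',bot.sense()['ee_pos'])-[120,100])*2.667)
rel([(.5786,-.2535,.096,-100)])
```

```text
[ 0.5796 -0.2531  0.1085] [ 0.578  -0.2511  0.131 ]
axis [ 0.5016 -0.1864  0.108 ]
tcp px crop [ 95.2210584  121.57070407]
t 12.6167 pos [ 0.5786 -0.2525  0.1718] yaw -99.9 ax [-0. -1. -0.] op 0.075 F [ 0.2  0.5 -0.1]
[ 1.  75.8  0.2] [ 0.   0.1 -0. ]
```

>>> carry_out --plan '[[0.6,[0,25,0],[0,0,0]],[0.6,[0,50,0],[0,0,0]],[0.6,[0,68,0],[0,0,0]],[0.6,[0,76,0],[0,0,0]],[-1,[0,76,0],[0,0,0]],[-1,[0,76,0],[0,0,0]],[-1,[0,76,0],[0,0,0]],[-1,[0,76,0],[0,0,0]],[-1,[0,76,0],[0,0,0]],[-1,[0,76,0],[0,0,0]],[-1,[0,76,0],[0,0,0]],[-1,[0,76,0],[0,0,0]]]'

```text
time_s: 13.62
ee_pos: [0.5784, -0.2535, 0.0959]
tool_rot: [0.454, -0.542, 0.542, -0.455]
ft_force: [0.7, -0.5, 0.7]
opening: 0.0253
```

>>> carry_out --plan '[[-1,[0,0,0],[0,0,0]],[-1,[0,0,0],[0,0,0]],[-1,[0,0,0],[0,0,0]],[-1,[0,0,0],[0,0,0]]]'

```text
time_s: 13.95
ee_pos: [0.5784, -0.2531, 0.0957]
tool_rot: [-0.454, 0.542, -0.542, 0.455]
ft_force: [0.3, 1.1, 1.7]
opening: 0.0213
```

Run:
```python
from h import *
A=np.array([.477,-.209]);z=bot.sense()['ee_pos'][2]
L=[.1,.2,.3,.4,.5,.6,.66,.72]
rel([(*(A+.11*np.array([np.cos(-.41+t),np.sin(-.41+t)])),z,-100+np.degrees(t)*.8) for t in [0]+L])
```

```text
t 13.95 pos [ 0.5784 -0.2531  0.0957] yaw -100.0 ax [-0. -1.  0.] op 0.0213 F [0.3 1.1 1.7]
[-0.1 -0.  -0.6] [-0.  0. -0.]
[-10.9   0.    1.5] [-0.  -4.6 -0. ]
[-21.9   0.    2.4] [-0.  -9.2 -0. ]
[-32.9   0.    2.2] [ -0.  -13.7  -0. ]
[-43.8   0.    1. ] [ -0.  -18.3  -0. ]
[-54.5   0.   -1.4] [ -0.  -22.9  -0. ]
[-65.    0.   -4.8] [ -0.  -27.5  -0. ]
[-71.1   0.   -7.3] [ -0.  -30.2  -0. ]
[-77.    0.  -10.2] [ -0. -33.  -0.]
```

>>> carry_out --plan '[[-1,[-5.5,0,1],[0,-2.3,0]],[-1,[-11,0,2],[0,-4.6,0]],[-1,[-16.5,0,2.5],[0,-7,0]],[-1,[-22,0,3],[0,-9.2,0]],[-1,[-27.5,0,3],[0,-11.5,0]],[-1,[-33,0,2.7],[0,-13.7,0]],[-1,[-38.5,0,2.2],[0,-16,0]],[-1,[-44,0,1.5],[0,-18.3,0]],[-1,[-49,0,0.5],[0,-20.6,0]],[-1,[-54.5,0,-0.8],[0,-22.9,0]],[-1,[-54.5,0,-0.8],[0,-22.9,0]]]'

```text
time_s: 14.87
ee_pos: [0.5878, -0.2004, 0.0958]
tool_rot: [0.555, -0.438, 0.44, -0.554]
ft_force: [1.2, -6.6, -0.2]
opening: 0.022
```

Run:
```python
from h import *
p=bot.sense()['ee_pos'][:2];c=np.linalg.norm(p-[.5784,-.2531]);th=2*np.arcsin(c/.22);print('chord',c,'theta',th,'force',bot.sense()['ft_force'])
# axis from chord and radius
h=np.array([.5784,-.2531]);d=(p-h)/c;A=(p+h)/2+np.sqrt(.11**2-c*c/4)*np.array([-d[1],d[0]]);print('A',A,'home angle',np.arctan2(*(h-A)[::-1]))
A=np.array([.477,-.209]);z=bot.sense()['ee_pos'][2]
rel([(*(A+.11*np.array([np.cos(-.41+t),np.sin(-.41+t)])),z,-100+np.degrees(t)*.8) for t in (.5,.6,.66,.72)])
```

```text
chord 0.0535368022380775 theta 0.49163452609320496 force [ 1.15403457 -6.57578977 -0.22209422]
A [ 0.4780715  -0.20799799] home angle -0.42247413560301533
t 14.8667 pos [ 0.5878 -0.2004  0.0958] yaw -76.8 ax [ 0.003 -1.     0.001] op 0.022 F [ 1.2 -6.6 -0.2]
[-1.5 -0.  -0.9] [-0.1  0.3  0.2]
[-12.5  -0.    0.1] [-0.1 -4.3  0.2]
[-19.1  -0.1   0.1] [-0.1 -7.   0.2]
[-25.7  -0.1  -0.2] [-0.1 -9.8  0.2]
```

>>> carry_out --plan '[[-1,[-4,0,0.3],[0,-1.5,0]],[-1,[-8,0,0.6],[0,-3,0]],[-1,[-12,0,0.8],[0,-4.5,0]],[-1,[-16,0,0.8],[0,-6,0]],[-1,[-20,0,0.7],[0,-8,0]],[-1,[-24.5,0,0.5],[0,-10,0]],[-1,[-24.5,0,0.5],[0,-10,0]],[-1,[-24.5,0,0.5],[0,-10,0]],[-1,[-24.5,0,0.5],[0,-10,0]]]'

```text
time_s: 15.62
ee_pos: [0.5837, -0.1767, 0.0958]
tool_rot: [-0.59, 0.388, -0.391, 0.59]
ft_force: [2.8, -4.6, -1.6]
opening: 0.0215
```

Run:
```python
from h import *
s=bot.sense();p=s['ee_pos'][:2];c=np.linalg.norm(p-[.5784,-.2531]);print('theta chord',2*np.arcsin(c/.22))
for A in ([.477,-.209],[.478,-.208]):print(np.arctan2(*(p-A)[::-1])-np.arctan2(*(np.array([.5784,-.2531])-A)[::-1]))
rel([])
a=snap('scene','s6.png');b=snap('top','t6.png')
l=cv2.resize(a[90:290,110:330],(440,400),interpolation=cv2.INTER_CUBIC)
r=cv2.resize(b[120:260,220:345],(357,400),interpolation=cv2.INTER_CUBIC)
cv2.imwrite('pics/c6.png',np.hstack([l,r])[:,:,::-1])
```

```text
theta chord 0.7108310830934539
0.7038960395263663
0.7097946479024801
t 15.6167 pos [ 0.5837 -0.1767  0.0958] yaw -66.9 ax [ 0.003 -1.     0.002] op 0.0215 F [ 2.8 -4.6 -1.6]
```

View pics/c6.png

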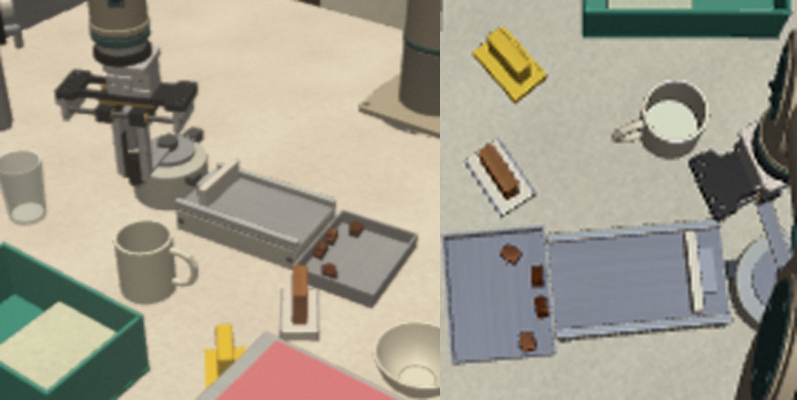

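The lever is held and the pusher has advanced; its front edge in the top crop is about (687,232) to (694,312). The bits are in the tray and the scraper stands upright. I check the pusher's travel, expected to be 30 mm, before handing in.

Run:
```python
from h import *
p=ray('top',220+(690-441.4)/2.857,120+(272-1.4)/2.857,.076)
tr=(p[:2]-[.488,-.1283])@[-.09,.996];print('pusher travel',tr,'lever',tr/.0417)
rel([])
if .6<tr/.0417<.84: bot.job_done();print('done')
```

```text
pusher travel 0.02889218984490564 lever 0.6928582696620058
t 15.7167 pos [ 0.5837 -0.1767  0.0958] yaw -66.9 ax [ 0.003 -1.     0.002] op 0.0213 F [ 3.2 -5.3 -2. ]
the job is handed in; nothing more can be done
done
```

The job is done and handed in at 15.7 s.

- **Bits and scraper:** I pushed all four toffee bits into the tray with the scraper, with the lever at home. I then stood the scraper upright at its starting place and released it. The last pictures show an empty plate, four bits in the tray and the scraper upright. The bystanders in view looked unmoved; the last crops did not cover all of them.
- **Feed lever:** I gripped the knob, swung the lever three clicks and am still holding it there. The knob's position puts it at about 0.70–0.71 rad. The pusher's measured travel of 28.9 mm puts it at about 0.69 rad. Both lie in the third notch, which runs from 0.60 to 0.84 rad.
- **Disagreements:** The two cameras differed by 3 to 7 mm on the scraper and rails, and by up to about 11 mm on the tray. They differed by about 3 cm on the lever axis, where my scene-view reading was poor, so I used the top view and the portioner's geometry. The small sideways force while swinging the lever fitted that choice.

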